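# Lock up the key safe

## Task

Lock up the key safe on the hall console: first slide its hatch fully shut over the keys, then roll the three thumbwheels to the code 5-2-4, read from left to right as the robot sees them, with each digit's dots facing straight up. Set one wheel at a time, left, then middle, then right, without turning its neighbours, and leave the dish, the remote control and the nail clipper where they lie.

Things in the scene. Friction and masses are not known exactly. Their poses are not given: they have to be found in the camera images.
- safe: Grey steel key safe, fixed: a flat box 210 deep (x) x 350 wide (y) x 70 high (behind x = 10 its deck is only 58 high); origin at the centre of its underside, x away from the robot, y to the left. Near the robot an aluminium hatch slides over a key well (x -93 to -12, y -126 to -24, 58 deep); behind it three white thumbwheels, half sunk, axles at safe (50, +62 / 0 / -62, 70).
- bar_mid (a point): middle of the safe's round steel carrying bar, 12 thick, along y over the wheels from y -165 to +165, on upright posts at both ends; this point is at safe (60, 0, 220). The bar is in the way of a gripper coming straight down on the wheels; one leaning 30 to 50 degrees back towards the robot passes under it.
- hatch (a joint): how far the hatch is open in m: 0 shut against the frame (the end of its travel), up to 0.12 open; grows as it slides to the safe's +y (left). Slides with about 2 N of friction, stays where left.
- hatch_tab (a point): centre of the upright grip tab on the hatch: 60 along safe x, 12 thick along y, 24 high; the plate (88 x 115, 6 thick) is 12 below this point. Shut, the tab is at safe (-52.5, -92.5, 88.5). Tracks 10 high run along y at safe x -100 and -5; the frame bar that it shuts against, 10 high, at y -155.
- wheel_left (a joint): the left thumbwheel's angle in rad about the safe's y axis, end stops at -0.1 and 2.75. Digit d faces straight up at (d-1)*0.5236: 1 at 0, 2 at 0.524, 3 at 1.047, 4 at 1.571, 5 at 2.094, 6 at 2.618. Grows as the top of the wheel rolls away from the robot (safe +x). Friction 0.09 N m, no detents. Carried round by pads that do not turn with it, it follows about 0.7 of the way.
- left_axle (a point): centre of the left wheel (left = +y), on its axle, level with the safe's top. White plastic disc of radius 40, 24 wide along safe y, flat sides to +-y; gap to the next wheel 38. Twelve small cross ridges (4 x 20, 3 high) on the rim half-way between fields; digits 1 to 6 are black dots on the rim like a die's, 30 degrees apart; six fields are blank.
- left_one (a point): the point on the rim of the left wheel in the middle of its digit 1; it turns with the wheel, 40 from the axle.
- wheel_middle (a joint): the middle thumbwheel's angle in rad about the safe's y axis, end stops at -0.1 and 2.75. Digit d faces straight up at (d-1)*0.5236: 1 at 0, 2 at 0.524, 3 at 1.047, 4 at 1.571, 5 at 2.094, 6 at 2.618. Grows as the top of the wheel rolls away from the robot (safe +x). Friction 0.09 N m, no detents. Carried round by pads that do not turn with it, it follows about 0.7 of the way.
- middle_axle (a point): centre of the middle wheel (left = +y), on its axle, level with the safe's top. White plastic disc of radius 40, 24 wide along safe y, flat sides to +-y; gap to the next wheel 38. Twelve small cross ridges (4 x 20, 3 high) on the rim half-way between fields; digits 1 to 6 are black dots on the rim like a die's, 30 degrees apart; six fields are blank.
- middle_one (a point): the point on the rim of the middle wheel in the middle of its digit 1; it turns with the wheel, 40 from the axle.
- wheel_right (a joint): the right thumbwheel's angle in rad about the safe's y axis, end stops at -0.1 and 2.75. Digit d faces straight up at (d-1)*0.5236: 1 at 0, 2 at 0.524, 3 at 1.047, 4 at 1.571, 5 at 2.094, 6 at 2.618. Grows as the top of the wheel rolls away from the robot (safe +x). Friction 0.09 N m, no detents. Carried round by pads that do not turn with it, it follows about 0.7 of the way.
- right_axle (a point): centre of the right wheel (left = +y), on its axle, level with the safe's top. White plastic disc of radius 40, 24 wide along safe y, flat sides to +-y; gap to the next wheel 38. Twelve small cross ridges (4 x 20, 3 high) on the rim half-way between fields; digits 1 to 6 are black dots on the rim like a die's, 30 degrees apart; six fields are blank.
- right_one (a point): the point on the rim of the right wheel in the middle of its digit 1; it turns with the wheel, 40 from the axle.
- keys_center (a point): bunch of two aluminium keys, 70 long, 6 thick, lying in the key well on its floor (safe z = 12); this point is at its centre.
- organizer: fixed white plastic drawer organizer, 150 x 150, 160 high, with its tray pulled out 20 to 30 towards the robot; origin at the centre of its underside. Stands to the left or right of the safe.
- dish_rim (a point): dark blue ceramic dish, 120 across, 35 high, loose; this point is the centre of its mouth.
- remote_center (a point): grey plastic remote control, 160 x 45 x 18, loose; its centre.
- clipper_center (a point): steel nail clipper, 75 x 14 x 14, loose; its centre.

How it is judged (in metres and radians):
On the way, in this order (a step that is already met when the one before it is completed fails the run):
1. the hatch is shut against its frame, no wheel turned yet (value of joint hatch below 0.003 m and distance of each of left_one, middle_one, right_one from where it was at the start of the episode below 0.006 m), for 0.2 s.
2. the left wheel shows 5, the other two not turned (value of joint hatch below 0.003 m and value of joint wheel_left between 1.954 and 2.234 rad and distance of each of middle_one, right_one from where it was at the start of the episode below 0.006 m), for 0.2 s.
3. the middle wheel shows 2, left still on 5, right not turned (value of joint hatch below 0.003 m and value of joint wheel_left between 1.954 and 2.234 rad and value of joint wheel_middle between 0.384 and 0.664 rad and distance of right_one from where it was at the start of the episode below 0.006 m), for 0.2 s.
4. the right wheel shows 4, the code 5-2-4 stands (value of joint hatch below 0.003 m and value of joint wheel_left between 1.954 and 2.234 rad and value of joint wheel_middle between 0.384 and 0.664 rad and value of joint wheel_right between 1.431 and 1.711 rad), for 0.2 s.
At the end, for the whole second after the job is handed in: The hatch is shut to within 3 mm with the keys in the well, and the left, middle and right wheels stand still with 5, 2 and 4 straight up, each within 0.14 rad (8 degrees; digits are 30 degrees apart) (all of step 4 and z of keys_center in the frame of safe below 0.05 m and velocity of joint wheel_left between -0.05 and 0.05 rad/s and velocity of joint wheel_middle between -0.05 and 0.05 rad/s and velocity of joint wheel_right between -0.05 and 0.05 rad/s); the robot touches nothing.
It fails at once if the dish is moved by more than 20 mm (distance of dish_rim from where it was at the start of the episode above 0.02 m).
It fails at once if the remote control is moved by more than 20 mm (distance of remote_center from where it was at the start of the episode above 0.02 m).
It fails at once if the nail clipper is moved by more than 20 mm (distance of clipper_center from where it was at the start of the episode above 0.02 m).
It also fails if it takes over 69 s, if anything falls off the work surface, if the arm or the gripper's body presses on something with over 40 N, if the wrist force passes 120 N, or if a joint passes its speed limit or range.

## Robot

A 6-joint arm with a two-finger parallel gripper is mounted at the origin on the work surface. World frame = base frame: x ahead of the robot, y to its left, z up, the work surface at z = 0. Lengths are in mm, angles in degrees, forces in N, time in s.
With the tool pointing down it reaches from about 300 to 850 mm from the base axis. Payload 4.2 kg.
Tool frame: the origin (TCP) lies on the centre line of the jaws, within the pads' length; the fingertips stand 14 mm ahead of it and the grasp point (between the pads) lies 5 mm behind it; z points along the fingers, y is the direction in which the jaws open and shut (so a half turn about z gives the same grasp; the last joint's range is limited). The gripper opens to 91 mm and grips with 3 to 60 N. Pads are 32 mm wide; open, the fingers measure 118 mm over their backs; the gripper's body (76 mm by 178 mm) begins 60 mm behind the grasp point.
Start: joints at [-73.51, 18.312, 89.639, -0, 72.044, -1.146], TCP at [174.206, -547.991, 227.976] pointing down, gripper open.
Joint ranges: [-177.97, 177.97], [-48.28, 115.42], [12.27, 149.76], [-77.06, 257.06], [2.81, 150.46], [-146.56, 146.56]. Speed limits (degrees/s): [147.25, 147.25, 180, 180, 180, 180].

## Interface

Orientations are given as [roll, pitch, yaw] about the fixed x, y, z axes, in that order (R = Rz(yaw) Ry(pitch) Rx(roll)).
In Python, from workcell import env gives the robot as it stands.
- The arm moves only by the tool play_rows, never from a script. Its argument "increments" is a list of rows, each a list of 5 numbers: the shift along the world's x, y, z in mm, then the turn about the world's z in degrees, then the closure, from 0 (fully open) to 1 (shut). In form: [[x, y, z, yaw, fingers], ...]. A call has 1 to 20 rows; each row shifts and turns the commanded pose from where the row before left it; what a row does not reach is not made up. A row lasts 1/8 s, in which the tool goes at most 62.5 mm and 10.7 degrees, less where a joint would pass 70% of its speed; a pose out of reach is approached as far as the arm can. A call is refused whole if a number of a shift passes 62.5 or a number of a turn 10.7, either way. A call with a gripper value outside its range is refused whole. The fingers move at their own pace and stop on an object; "newtons" is the grip in N (left out, the last holds). Time passes only in rows, so rows that do not move let the fingers close. It gives the time, the measured TCP pose, the force and the opening at its end, in the units of the state.
- env.state(): the state, without advancing time (a new reading comes with each control period).
- env.grab_frame(name): name is "scene" or "top" or "wrist"; returns the picture (400x640x3 uint8, red, green, blue); there is no depth.
- env.calibration(name): a dict with "fx", "fy", "cx", "cy" (pixels), "R" (3x3) and "t" (3): a world point X has camera coordinates R X + t; the wrist camera has in their place "hand_eye" (4x4, takes a point from camera to tool coordinates, whose origin is the TCP and whose axes are the flange's). Camera axes: x right, y down, z forward; pixel columns grow to the right and rows downward; lengths in mm; the calibration is good to about 2 mm. The wrist camera is an equidistant fisheye: a pixel r from the principal point sees the ray r / f radians off the axis. A picture is of the moment at which its call begins: read the wrist's pose just before it. calibration takes no time and is no camera call.
- env.job_done(): hands the job in, once; it reports no verdict.
The state is a dict: "time_s": time; "qpos": joint angles; "qvel": joint speeds; "effort": joint torques, N m; "ee_pos": TCP position; "ee_rot": TCP orientation; "force": force on the tool from outside, world axes, zero at the start; "torque": the same for the moment, N m; "gripper_width": finger opening in mm.
Only numpy, scipy, OpenCV 4.12 (cv2) and the standard library are available. Lean on these libraries where they do the work, as an engineer would, in place of code of your own. Each camera call takes 0.05 s, during which the arm holds its last target.

## Working session

There is one attempt and no reset: what is moved stays moved. The work goes in short steps, Python scripts to look and compute and a tool call to move; the robot and the scene stay as the last step left them, time stands still between calls to the robot, and variables do not carry over. Pictures are saved under pics/ and viewed, and the job is handed in when it is done.

Besides the shell and the picture viewer there is one more tool, called after "Request:" as name([rows], argument=value, ...), one row to a line, values as JSON. play_rows: Moves the arm, as the interface text tells. Its arguments: {"type":"object","properties":{"increments":{"type":"array"},"newtons":{"type":"number"}},"required":["increments"]}

```bash
ls; mkdir -p pics
cat > h.py <<'E'
import numpy as np, cv2
from workcell import env
def save(name,fn,crop=None,scale=1):
    im=env.grab_frame(name)[:,:,::-1]
    np.save('pics/last_%s.npy'%name,im)
    if crop: im=im[crop[1]:crop[3],crop[0]:crop[2]]
    if scale!=1: im=cv2.resize(im,None,fx=scale,fy=scale,interpolation=cv2.INTER_CUBIC)
    cv2.imwrite('pics/'+fn,im)
def crop(name,fn,c,scale):
    im=np.load('pics/last_%s.npy'%name)[c[1]:c[3],c[0]:c[2]]
    cv2.imwrite('pics/'+fn,cv2.resize(im,None,fx=scale,fy=scale,interpolation=cv2.INTER_CUBIC))
def ray(name,u,v):
    c=env.calibration(name);R=np.array(c['R']);t=np.array(c['t'])
    d=R.T@np.array([(u-c['cx'])/c['fx'],(v-c['cy'])/c['fy'],1]);o=-R.T@t
    return o,d
def onz(name,u,v,z):
    o,d=ray(name,u,v);return o+d*(z-o[2])/d[2]
def proj(name,X):
    c=env.calibration(name);p=np.array(c['R'])@np.array(X,float)+np.array(c['t'])
    return np.array([c['fx']*p[0]/p[2]+c['cx'],c['fy']*p[1]/p[2]+c['cy']])
E
python3 - <<'E'
from h import *
print(env.state())
for n in("scene","top","wrist"):
    save(n,n+'0.png')
for n in("scene","top"):
    c=env.calibration(n);print(n,c, -np.array(c['R']).T@np.array(c['t']))
print(env.calibration('wrist'))
E
```

```text
pics
{'time_s': 0.0, 'qpos': array([-7.35106485e+01,  1.83507413e+01,  8.97075363e+01, -5.77918931e-04,
        7.20443055e+01, -1.14681170e+00]), 'qvel': array([-0.00339564,  0.05492945, -0.03277767, -0.08532992, -0.03182442,
        0.10836237]), 'effort': array([ 2.07886544e-03, -4.12458801e+01, -2.31972009e+01,  7.30533572e-02,
        4.55062289e-02, -1.32514192e-04]), 'ee_pos': array([ 174.05730203, -547.50356532,  227.12163132]), 'ee_rot': array([-1.79897426e+02, -1.50378716e-03,  1.76363405e+01]), 'force': array([ 0.40687974, -0.26722423, -0.1208637 ]), 'torque': array([-0.00271828,  0.0121118 ,  0.0053338 ]), 'gripper_width': 91.0337537146365}
scene {'fx': 488.08424669675225, 'fy': 488.08424669675225, 'cx': 318.59074515544427, 'cy': 202.85157236973174, 'R': array([[ 8.17276248e-01,  5.76246048e-01, -1.64854446e-04],
       [ 4.72420468e-01, -6.70186626e-01, -5.72423608e-01],
       [-3.29967325e-01,  4.67750338e-01, -8.19958039e-01]]), 't': array([-498.58551585, -169.35345567, 1661.36722669])} [1035.68503838 -603.29557046 1265.22730267]
top {'fx': 417.17806007238846, 'fy': 417.17806007238846, 'cx': 322.50580005426013, 'cy': 195.24639774759285, 'R': array([[ 0.00241312, -0.99934048, -0.0362322 ],
       [-0.99486134,  0.00126822, -0.10123889],
       [ 0.10121807,  0.03629031, -0.99420215]]), 't': array([  61.49116431,  581.65602305, 1138.39326596])} [ 463.29273481   19.40029189 1192.90720132]
{'fx': 309.70691628693146, 'fy': 309.70691628693146, 'cx': 319.5912230353296, 'cy': 202.72760138620586, 'hand_eye': array([[ 4.11476651e-04, -9.65447273e-01, -2.60598148e-01,
         7.35226416e+01],
       [ 9.99999733e-01,  2.39987418e-04,  6.89879590e-04,
         5.04612161e-01],
       [-6.03502092e-04, -2.60598362e-01,  9.65447114e-01,
        -1.56861749e+02],
       [ 0.00000000e+00,  0.00000000e+00,  0.00000000e+00,
         1.00000000e+00]])}
```

View pics/scene0.png

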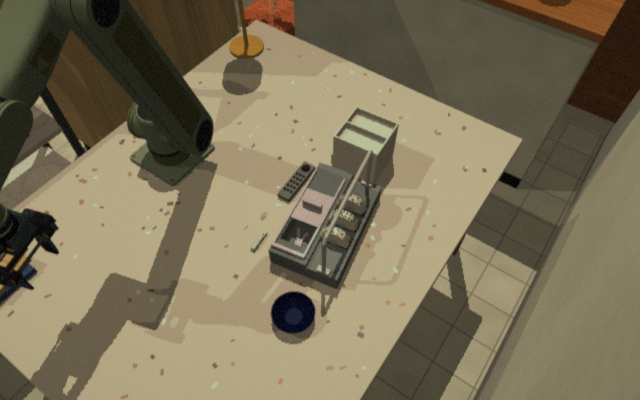

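View pics/top0.png

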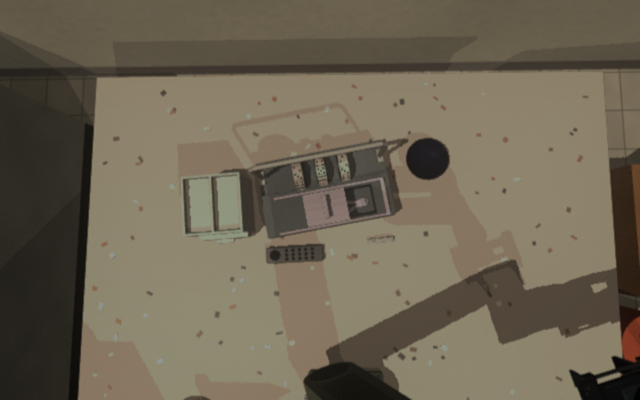

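View pics/wrist0.png

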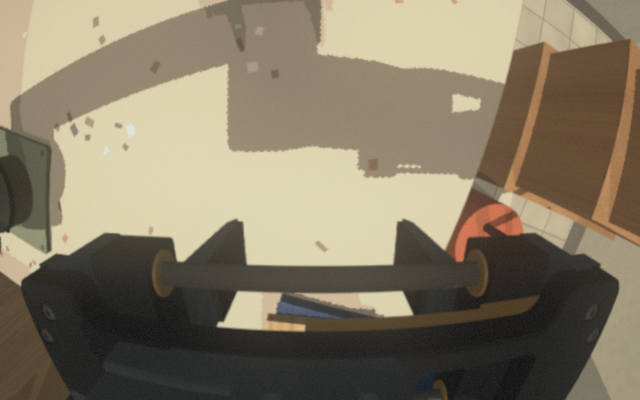

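Run:
```python
from h import *
crop('top','top0c.png',(240,125,410,245),4.7)
crop('scene','scene0c.png',(260,130,400,290),3.7)
```

```text
(no output)
```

View pics/top0c.png

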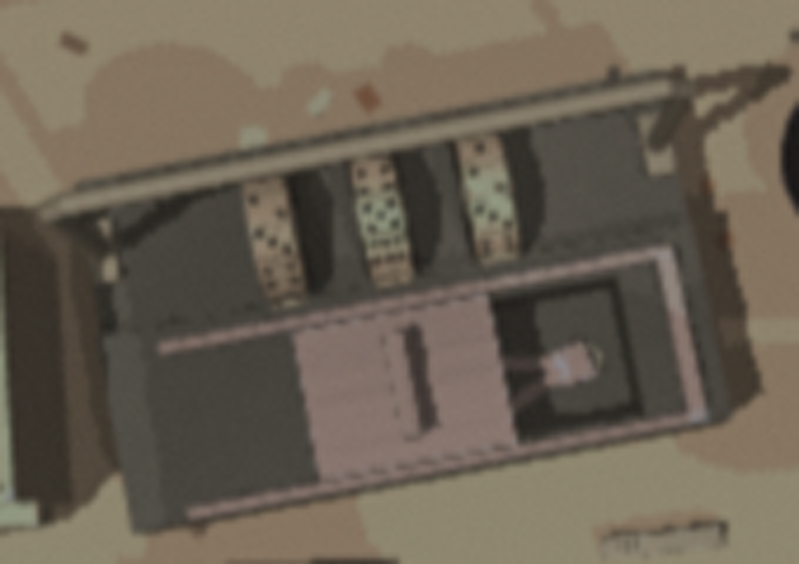

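View pics/scene0c.png

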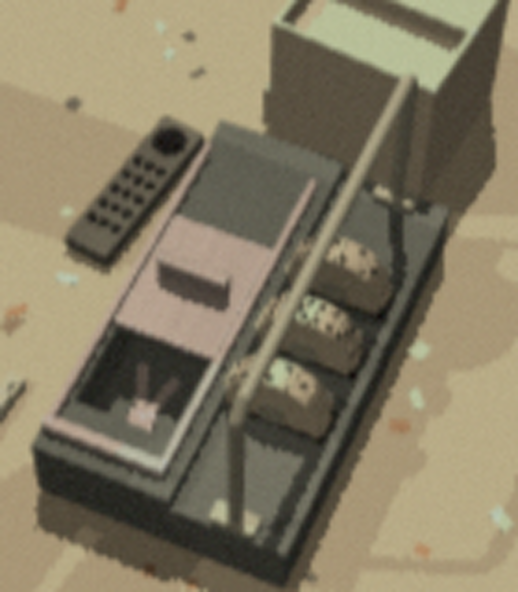

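```bash
cat > fit.py <<'E'
from h import *
from scipy.optimize import least_squares
T=lambda u,v:(240+u/4.7-0.0,125+v/4.7)
S=lambda u,v:(260+u/3.7,130+v/3.7)
obs=[('top',T(45,212),(60,165,220)),('top',T(685,85),(60,-165,220)),
('top',T(728,422),(-105,-175,70)),('top',T(135,530),(-105,175,70)),
('scene',S(240,410),(60,-165,220)),('scene',S(408,82),(60,165,220)),
('scene',S(37,447),(-105,-175,70)),('scene',S(222,125),(-105,175,70)),
('scene',S(283,552),(105,-175,58)),('scene',S(445,208),(105,175,58))]
def W(p,s):
    c,q=np.cos(p[2]),np.sin(p[2]);return np.array([p[0]+c*s[0]-q*s[1],p[1]+q*s[0]+c*s[1],s[2]])
f=lambda p:np.concatenate([proj(n,W(p,s))-np.array(o) for n,o,s in obs])
r=least_squares(f,[520,0,0.15],loss='soft_l1')
if __name__=='__main__':
    print(r.x,np.degrees(r.x[2]));print(np.round(r.fun if 0 else f(r.x).reshape(-1,2),1))
E
python3 fit.py
```

```text
[5.99802444e+02 5.59773216e+01 1.94171560e-01] 11.125210914955115
[[-0.4 -1.8]
 [-0.  -1.9]
 [ 0.8 -2.2]
 [-0.9 -0.1]
 [-1.7  0.1]
 [-0.1 -3.3]
 [-2.7 -0.6]
 [-1.6 -1.8]
 [-0.1  0.7]
 [ 0.1 -0.4]]
```

```bash
cat > ov.py <<'E'
from fit import *
import sys
def overlay(name,fn,c,k,p,hatch=None,wh=(None,None,None)):
    im=np.load('pics/last_%s.npy'%name)[c[1]:c[3],c[0]:c[2]]
    im=cv2.resize(im,None,fx=k,fy=k,interpolation=cv2.INTER_CUBIC)
    im=cv2.convertScaleAbs(im,alpha=1.5)
    def pl(pts,col=(0,255,0),closed=True):
        q=np.array([[(proj(name,W(p,s))-np.array(c[:2])+0.5)*k-0.5] for s in pts])
        cv2.polylines(im,[np.round(q*8).astype(int)],closed,col,1,cv2.LINE_AA,3)
    pl([(-105,-175,70),(10,-175,70),(10,175,70),(-105,175,70)])
    pl([(10,-175,58),(105,-175,58),(105,175,58),(10,175,58)])
    pl([(60,-165,220),(60,165,220)],(0,0,255),False)
    pl([(-93,-126,70),(-12,-126,70),(-12,-24,70),(-93,-24,70)],(255,0,0))
    a=np.linspace(0,np.pi,30)
    for y in(62,0,-62):
        for s in(-12,12): pl([(50-40*np.cos(t),y+s,70+40*np.sin(t)) for t in a],(0,255,255),False)
    cv2.imwrite('pics/'+fn,im)
if __name__=='__main__':
    overlay('top','tov%s.png'%sys.argv[1],(240,125,410,245),4.7,r.x)
    overlay('scene','sov%s.png'%sys.argv[1],(260,130,400,290),3.7,r.x)
E
python3 ov.py 1
```

```text
(no output)
```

View pics/tov1.png

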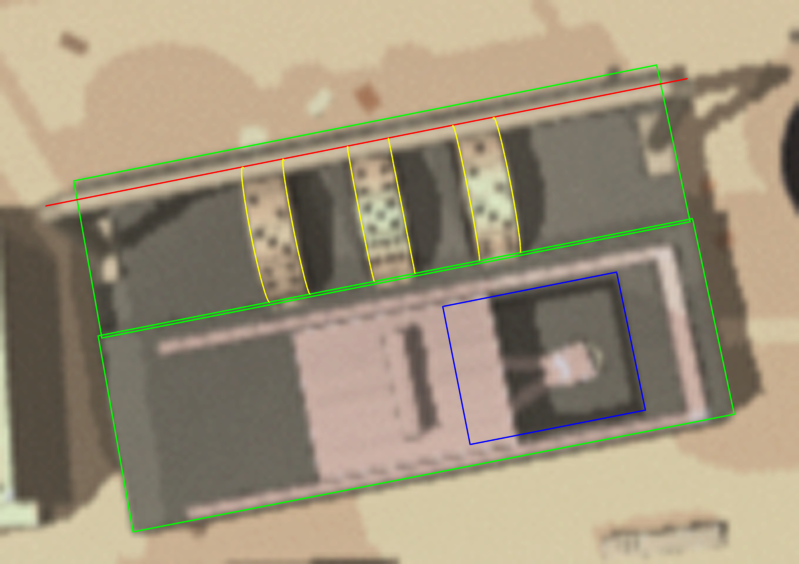

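View pics/sov1.png

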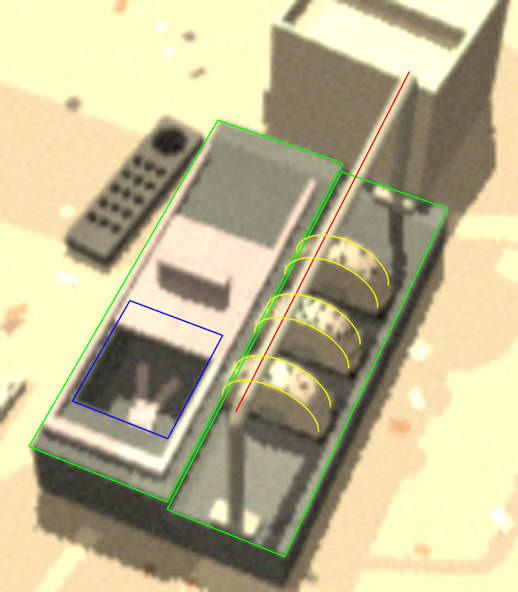

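Request:
play_rows([
  [24,35,9,10.2,0],
  [24,35,9,10.2,0],
  [24,35,9,10.2,0],
  [24,35,9,10.2,0],
  [24,35,9,10.2,0],
  [24,35,9,10.2,0],
  [24,35,9,10.2,0],
  [24,35,9,10.2,0],
  [24,35,9,10.2,0],
  [24,35,9,10.2,0],
  [24,35,9,10.2,0],
  [24,35,9,10.2,0],
  [24,35,9,10.2,0],
  [24,35,9,10.2,0],
  [24,35,9,10.2,0],
  [24,35,9,10.2,0],
  [24,35,9,10.2,0],
  [0,0,0,0,0],
])

```text
time_s: 2.4
ee_pos: [583.4, 49.2, 380.2]
ee_rot: [180.0, -0.0, -168.8]
force: [0.2, -1.0, 0.5]
gripper_width: 90.7
```

Run:
```python
from h import *
s=env.state();print(s);np.save('pics/pose_w1.npy',np.r_[s['ee_pos'],s['ee_rot']])
save('wrist','wrist1.png')
```

```text
{'time_s': 2.4, 'qpos': array([ 3.67302175e+00,  1.64712184e+01,  7.08822287e+01,  3.20138078e-02,
        9.26714260e+01, -9.75425818e+01]), 'qvel': array([-2.35775704, -1.68853383,  2.9027939 , -1.75449413,  0.7817827 ,
        1.64414376]), 'effort': array([  1.24764774, -40.77135801, -25.81635296,   0.2000665 ,
        -0.06862057,  -0.20362487]), 'ee_pos': array([583.42376042,  49.15604382, 380.2336627 ]), 'ee_rot': array([ 1.79965032e+02, -2.04597603e-02, -1.68782905e+02]), 'force': array([ 0.15198385, -0.97717819,  0.46370366]), 'torque': array([ 0.10056689, -0.10138633, -0.01699217]), 'gripper_width': 90.6836740664843}
```

View pics/wrist1.png

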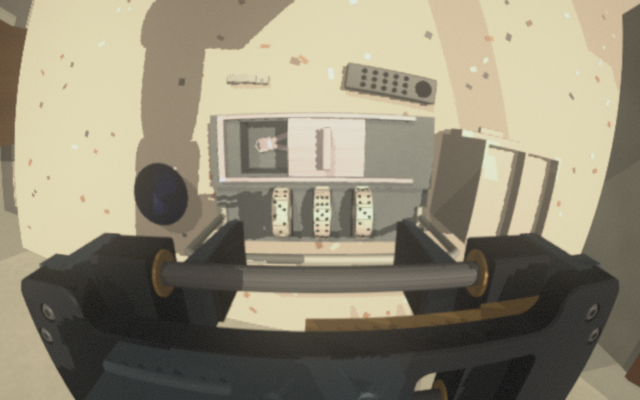

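Run:
```python
from h import *
crop('wrist','wrist1c.png',(205,105,445,265),3.3)
crop('wrist','wrist1w.png',(255,175,385,245),6)
```

```text
(no output)
```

View pics/wrist1c.png

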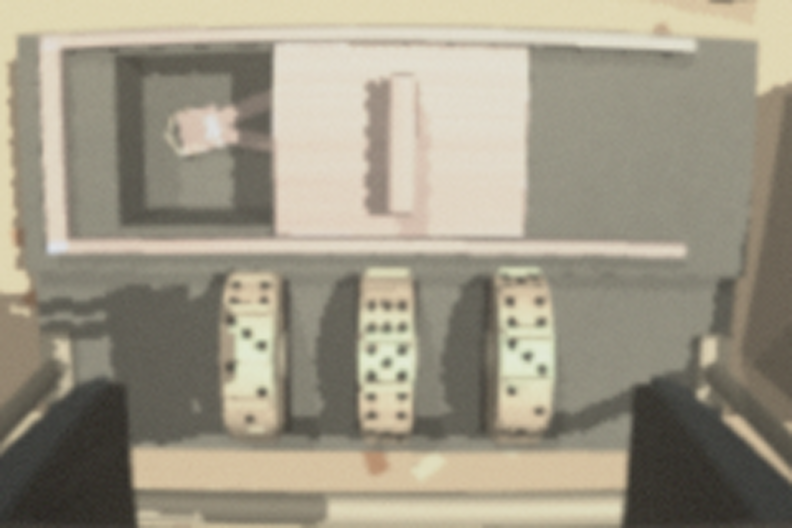

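View pics/wrist1w.png

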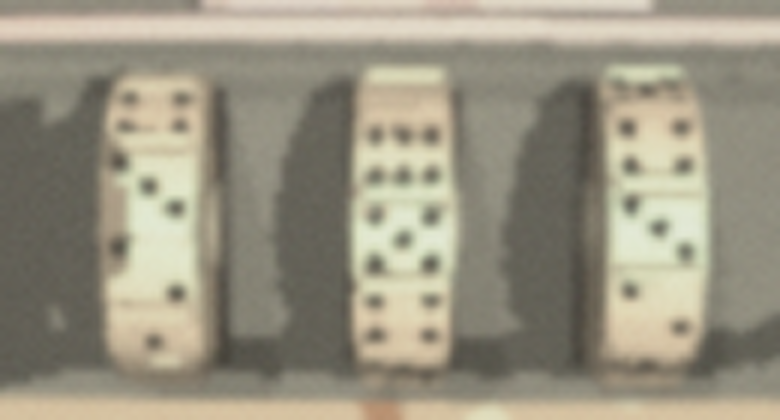

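```bash
cat > wf.py <<'E'
from h import *
from scipy.optimize import least_squares
from scipy.spatial.transform import Rotation as Ro
cw=env.calibration('wrist');HE=np.array(cw['hand_eye'])
def wproj(X,pose):
    R=Ro.from_euler('xyz',pose[3:],degrees=True).as_matrix()
    pt=R.T@(np.array(X)-pose[:3]); pc=HE[:3,:3].T@(pt-HE[:3,3])
    rho=np.hypot(pc[0],pc[1]);th=np.arctan2(rho,pc[2]);k=cw['fx']*th/rho
    return np.array([cw['cx']+k*pc[0],cw['cy']+k*pc[1]])
def wray_at(u,v,pose,z):
    R=Ro.from_euler('xyz',pose[3:],degrees=True).as_matrix()
    d=np.array([u-cw['cx'],v-cw['cy']]);r=np.hypot(*d);th=r/cw['fx']
    dc=np.r_[d/r*np.sin(th),np.cos(th)]
    o=pose[:3]+R@HE[:3,3];dw=R@HE[:3,:3]@dc
    return o+dw*(z-o[2])/dw[2]
def W(p,s):
    c,q=np.cos(p[2]),np.sin(p[2]);return np.array([p[0]+c*s[0]-q*s[1],p[1]+q*s[0]+c*s[1],s[2]])
def Sf(p,w):
    c,q=np.cos(p[2]),np.sin(p[2]);d=np.array(w)-np.array([p[0],p[1],0]);return np.array([c*d[0]+q*d[1],-q*d[0]+c*d[1],d[2]])
E
cat > wfit.py <<'E'
from wf import *
pose=np.load('pics/pose_w1.npy')
C=lambda u,v:np.array([205+(u+.5)/3.3-.5,105+(v+.5)/3.3-.5])
obs=[(C(53,43),(-100,-155,80)),(C(57,247),(-5,-155,80)),(C(18,36),(-105,-175,70)),(C(755,40),(-105,175,70)),
(C(38,275),(10,-175,70)),(C(738,272),(10,175,70)),(C(115,52),(-93,-126,70)),(C(117,225),(-12,-126,70))]
f=lambda p:np.concatenate([wproj(W(p,s),pose)-o for o,s in obs])
r=least_squares(f,[600,56,0.194],loss='soft_l1')
print(r.x,np.degrees(r.x[2]));print(np.round(f(r.x).reshape(-1,2),1))
p=r.x
for u,y in((252,-62),(387,0),(521,62)):
    print(Sf(p,wray_at(*C(u,350),pose,110)))
for q in((388,75),(417,215)): print('tab',Sf(p,wray_at(*C(*q),pose,100.5)))
for q in((275,140),(526,140)): print('plate',Sf(p,wray_at(*C(*q),pose,76.5)))
E
python3 wfit.py
```

```text
[6.00085494e+02 5.56033482e+01 1.93433250e-01] 11.08290885894449
[[-1.3  0. ]
 [ 0.1 -0.3]
 [-0.7 -0.3]
 [ 1.  -0.6]
 [-3.3 -0.7]
 [ 2.1  0.9]
 [-0.   0.9]
 [ 1.1  0.5]]
[ 36.47749388 -59.31369894 110.        ]
[ 36.25261454  -0.17035204 110.        ]
[ 36.16791881  58.64824919 110.        ]
tab [-82.04177443  -0.17180526 100.5       ]
tab [-21.71976371  12.59591525 100.5       ]
plate [-52.32635934 -50.84750035  76.5       ]
plate [-52.92343953  62.6610945   76.5       ]
```

```bash
cat > wheel.py <<'E'
from wf import *
from scipy.optimize import brentq
P=np.array([600.0,55.7,0.1936])
Y={'L':62,'M':0,'R':-62}
def ridge(wh,v,d,pose,rad=42):
    # d: lower digit of ridge d/d+1, or with .0 integer digit use rad 40 via digit()
    g=lambda a:wproj(W(P,(50+rad*np.sin(a),Y[wh],70+rad*np.cos(a))),pose)[1]-v
    a=brentq(g,-1.1,0.8);return a+(d-0.5)*.5236
def dot(wh,v,d,pose):
    g=lambda a:wproj(W(P,(50+40*np.sin(a),Y[wh],70+40*np.cos(a))),pose)[1]-v
    return brentq(g,-1.1,0.8)+(d-1)*.5236
E
python3 - <<'E'
from wheel import *
pose=np.load('pics/pose_w1.npy')
V=lambda v:175+(v+.5)/6-.5
print('R',ridge('R',V(150),3,pose),ridge('R',V(300),1,pose),dot('R',V(186),3,pose),dot('R',V(270),2,pose),dot('R',V(112),4,pose),dot('R',V(341),1,pose))
print('M',ridge('M',V(200),5,pose),ridge('M',V(275),4,pose),dot('M',V(240),5,pose),dot('M',V(155),6,pose),dot('M',V(318),4,pose))
print('L',ridge('L',V(188),3,pose),ridge('L',V(265),2,pose),dot('L',V(228),3,pose),dot('L',V(146),4,pose),dot('L',V(309),2,pose))
from h import *
for n,q,z in(('dish',(428,158),35),('clip',(380,238),7),('rem',(296,254),18)):
    print(n,onz('top',*q,z),Sf(P,onz('top',*q,z)))
E
```

```text
R 0.5835324423797918 0.43674523560621203 0.5319708839545784 0.5249885230050451 0.5226518593446687 0.5410141632960725
M 1.9300172746120698 1.8412488289229945 1.9026790654232608 1.8974600840527491 1.8976463390624123
L 0.8099959864743321 0.7343842884428624 0.7816564249291063 0.7822548454162859 0.7846268540073122
dish [ 685.30902739 -232.75432538   35.        ] [  28.21872448 -299.47826561   35.        ]
clip [462.8162901 -99.6000011   7.       ] [-164.49945554 -126.00551468    7.        ]
rem [417.69652879 136.12866373  18.        ] [-163.42377218  113.99998356   18.        ]
```

Run:
```python
from wheel import *
s=env.state();print(s['ee_pos'],s['ee_rot'])
for q in((-52,38,0),(-52,25.9,0),(-52,-73,0),(-52,-60,0)): print(q,W(P,q))
print(np.cos(P[2]),np.sin(P[2]))
```

```text
[582.43613362  47.73067318 380.18068109] [-1.79991697e+02 -8.92832619e-02 -1.68929629e+02]
(-52, 38, 0) [541.66053558  82.98565359   0.        ]
(-52, 25.9, 0) [543.98848942  71.11170602   0.        ]
(-52, -73, 0) [563.01614513 -25.94064232   0.        ]
(-52, -60, 0) [560.51503771 -13.18350857   0.        ]
0.9813179811833497 0.19239287878254502
```

Request:
play_rows([
  [-10,9,-40,0,1],
  [-10,9,-40,0,1],
  [-10,9,-40,0,1],
  [-10.5,8.5,-40,0,1],
  [0,0,-40,0,1],
  [0,0,-40,0,1],
  [0,0,-39,0,1],
  [0,0,0,0,1],
  [0,0,0,0,1],
])

```text
time_s: 3.58
ee_pos: [542.4, 82.0, 103.4]
ee_rot: [-180.0, 0.1, -169.0]
force: [0.1, 0.3, 0.5]
gripper_width: 4.0
```

Run:
```python
from wheel import *
from h import *
s=env.state();print(s['ee_pos'],s['ee_rot'],s['gripper_width'],Sf(P,s['ee_pos']))
save('wrist','wrist2.png')
```

```text
[542.37110227  81.9745469  103.41335686] [-1.79989029e+02  1.17623189e-01 -1.69035360e+02] 3.9656338210370827 [-51.49723786  36.87107485 103.41335686]
```

View pics/wrist2.png

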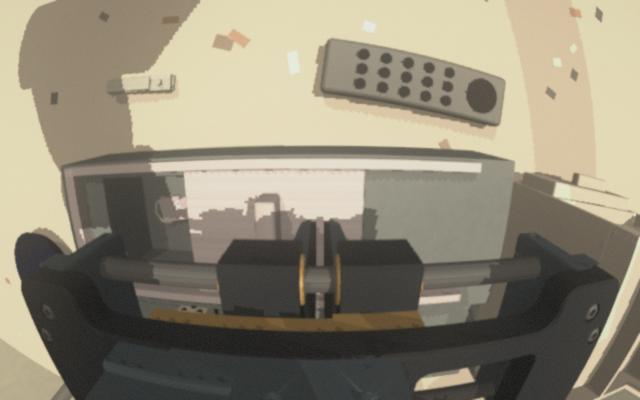

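Request:
play_rows([
  [0,0,-5,0,1],
  [2,-10,0,0,1],
  [2,-10,0,0,1],
  [2,-10,0,0,1],
  [2,-10,0,0,1],
  [2,-10,0,0,1],
  [2,-10,0,0,1],
  [2,-10,0,0,1],
  [1.8,-10,0,0,1],
  [1.8,-10,0,0,1],
  [1,-5,0,0,1],
  [0,0,0,0,1],
])

```text
time_s: 5.12
ee_pos: [560.5, -13.3, 96.8]
ee_rot: [-179.9, 0.0, -169.0]
force: [-0.8, 0.3, 0.2]
gripper_width: 0.6
```

Run:
```python
from wheel import *
s=env.state();print(Sf(P,s['ee_pos']),s['force'])
```

```text
[-52.06483205 -60.11980313  96.78169974] [-0.818221    0.28144009  0.17863903]
```

Approaching the stop; push on in small steps.

Request:
play_rows([
  [0.8,-4,0,0,1],
  [0.8,-4,0,0,1],
  [0.4,-2,0,0,1],
  [0.2,-1,0,0,1],
  [0.2,-1,0,0,1],
])

```text
time_s: 5.75
ee_pos: [562.5, -24.5, 96.8]
ee_rot: [180.0, -0.0, -169.0]
force: [0.6, 1.7, -1.1]
gripper_width: 0.4
```

Run:
```python
from wheel import *
s=env.state();print(Sf(P,s['ee_pos']),s['force'])
```

```text
[-52.18210537 -71.48958418  96.80608322] [ 0.56882661  1.65266674 -1.14090437]
```

Request:
play_rows([
  [0.4,-2,0,0,1],
  [0.4,-2,0,0,1],
  [0.4,-2,0,0,1],
])

```text
time_s: 6.12
ee_pos: [563.4, -28.7, 96.9]
ee_rot: [179.7, -0.0, -169.1]
force: [-1.1, 11.9, 0.8]
gripper_width: 0.2
```

Run:
```python
from wheel import *
s=env.state();print(Sf(P,s['ee_pos']),s['force'])
```

```text
[-52.18131401 -75.79191412  96.86281902] [-1.14026339 11.91121368  0.77934542]
```

Request:
play_rows([
  [-2.4,11.8,0,0,1],
  [0,0,30,0,1],
  [1,24,35,0,0.5],
  [1,24,35,0,0.5],
  [1,24,35,0,0.5],
  [0.5,24.5,0,0,0.5],
  [0,0,0,0,0.5],
])

```text
time_s: 7.0
ee_pos: [565.2, 78.8, 232.7]
ee_rot: [-179.9, 0.1, -168.8]
force: [0.2, 0.6, 0.0]
gripper_width: 44.9
```

Run:
```python
from wheel import *
s=env.state();print(s['time_s'],Sf(P,s['ee_pos']),s['force'],s['gripper_width'])
np.save('pics/pose_w3.npy',np.r_[s['ee_pos'],s['ee_rot']])
save('wrist','wrist3.png',None,1.25)
```

```text
7.0 [-29.68139253  29.32696016 232.65257379] [0.22839958 0.62377802 0.00737203] 44.9398148376603
```

View pics/wrist3.png

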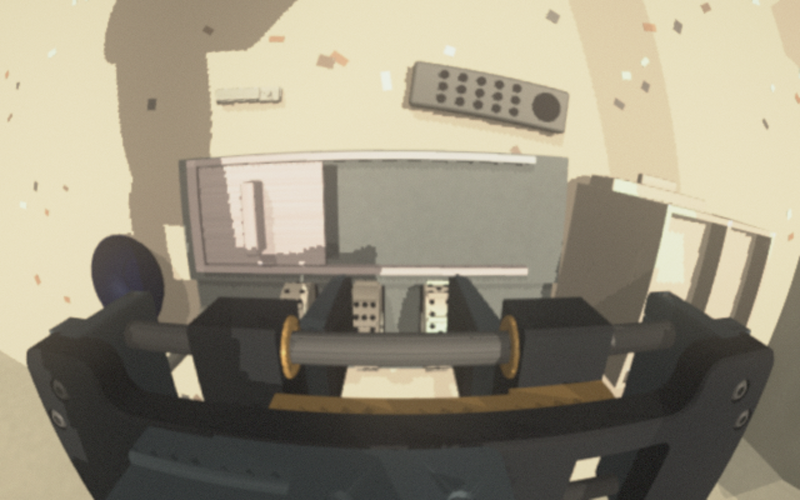

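Run:
```python
from wheel import *
crop('wrist','wrist3c.png',(140,115,290,235),5)
pose=np.load('pics/pose_w3.npy')
for y in(-155,-150,-92.5+6,-35): print(y,wproj(W(P,(-52,y,100.5 if y==-86.5 else 79.5)),pose))
```

```text
-155 [155.71299801 173.8569782 ]
-150 [159.41515694 173.72918152]
-86.5 [203.80423953 175.89161118]
-35 [257.76146073 171.51291001]
```

View pics/wrist3c.png

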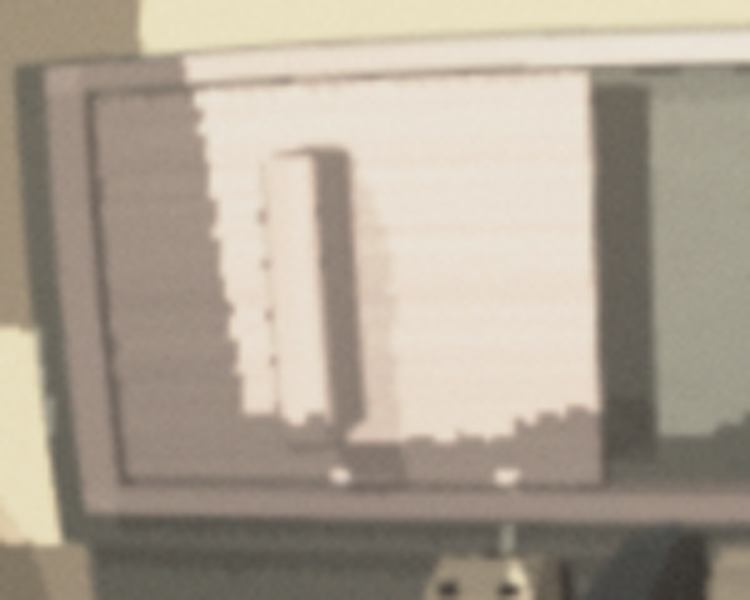

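Request:
play_rows([
  [6,10,-25,0,0.5],
  [6,10,-25,0,0.5],
  [6,9,-25,0,0.5],
  [5,9,-8,0,0.5],
  [4.9,1,-10,0,0.5],
  [4.9,1,-20,0,0.5],
  [2.9,0.5,-20,0,0.5],
  [0,0,0,0,0.5],
])

```text
time_s: 8.05
ee_pos: [600.3, 117.7, 98.0]
ee_rot: [-180.0, -0.1, -169.0]
force: [0.8, 0.7, 0.2]
gripper_width: 45.6
```

Run:
```python
from wheel import *
s=env.state();print(s['time_s'],Sf(P,s['ee_pos']),s['force'],s['gripper_width'],s['ee_rot'])
save('wrist','wrist4.png',None,1.25)
save('scene','scene4.png',(240,60,440,210),4)
```

```text
8.05 [12.18421774 60.81670192 97.99162664] [0.77599233 0.68332646 0.22791403] 45.607341446956916 [-1.79986248e+02 -1.37966083e-01 -1.68976802e+02]
```

View pics/wrist4.png

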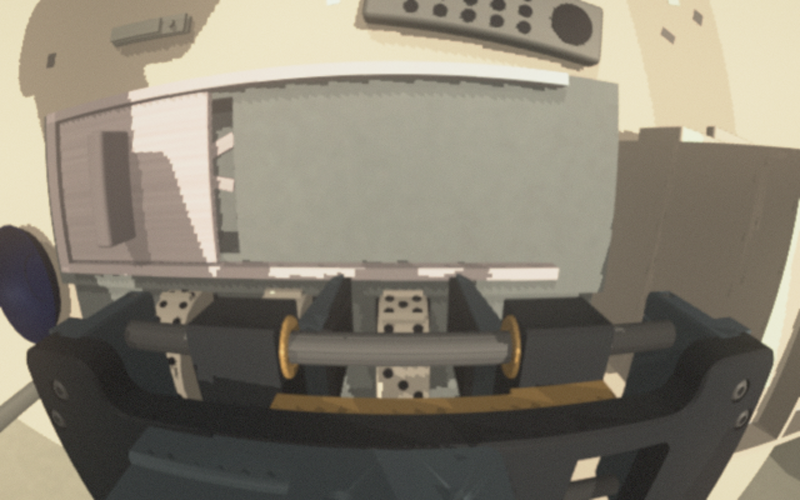

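View pics/scene4.png

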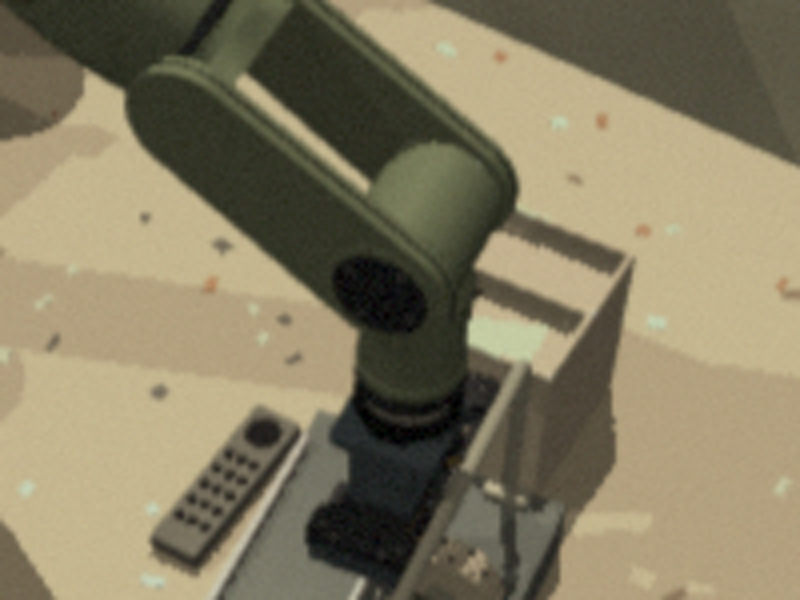

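Request:
play_rows([
  [0.2,1,-4,0,0.5],
  [0,0,-4,0,0.5],
  [0,0,0,0,0.5],
])

```text
time_s: 8.52
ee_pos: [601.7, 119.5, 93.8]
ee_rot: [180.0, 0.2, -169.0]
force: [-2.2, -0.2, 12.4]
gripper_width: 45.5
```

Run:
```python
from wheel import *
s=env.state();print(s['time_s'],Sf(P,s['ee_pos']),s['force'],s['torque'])
```

```text
8.525 [13.96923168 62.27066035 93.81949712] [-2.24831528 -0.1834994  12.42229731] [ 0.02988008  0.44536985 -0.00207937]
```

Request:
play_rows([
  [0,0,3,0,0.5],
  [2,0.4,0,0,0.5],
  [1,0.2,0,0,0.5],
  [0,0,0,0,0.5],
])

```text
time_s: 9.02
ee_pos: [603.6, 119.9, 93.8]
ee_rot: [180.0, -0.1, -169.0]
force: [-1.1, -0.1, 2.2]
gripper_width: 45.7
```

Run:
```python
from wheel import *
s=env.state();print(s['time_s'],Sf(P,s['ee_pos']),s['force'],s['torque'])
```

```text
9.025 [15.85178562 62.26616461 93.77200364] [-1.14222981 -0.05606245  2.21709103] [0.05434707 0.10301962 0.01615262]
```

Request:
play_rows([
  [2,0.4,0,0,0.5],
  [1,0.2,0,0,0.5],
  [0,0,0,0,0.5],
])

```text
time_s: 9.4
ee_pos: [607.1, 120.5, 93.8]
ee_rot: [180.0, 0.0, -169.0]
force: [-0.2, -0.1, 0.3]
gripper_width: 45.2
```

Run:
```python
from wheel import *
s=env.state();print(s['time_s'],Sf(P,s['ee_pos']),s['force'],s['torque'])
```

```text
9.4 [19.43044713 62.26875158 93.75087693] [-0.24997193 -0.10895426  0.27386303] [ 0.15876413 -0.18329046  0.01436152]
```

Request:
play_rows([
  [2,0.4,0,0,0.5],
  [2,0.4,0,0,0.5],
  [0,0,0,0,0.5],
])

```text
time_s: 9.78
ee_pos: [611.1, 121.3, 94.0]
ee_rot: [180.0, 0.0, -169.0]
force: [-0.1, -0.5, -0.6]
gripper_width: 45.6
```

Run:
```python
from wheel import *
s=env.state();print(s['time_s'],Sf(P,s['ee_pos']),s['force'],s['torque'])
save('wrist','wrist5.png',None,1.25)
save('top','top5.png',(240,105,410,225),4)
```

```text
9.775 [23.55019159 62.27044858 93.9623631 ] [-0.10321533 -0.50699667 -0.60972347] [ 0.06116151 -0.10535678  0.03006114]
```

View pics/wrist5.png

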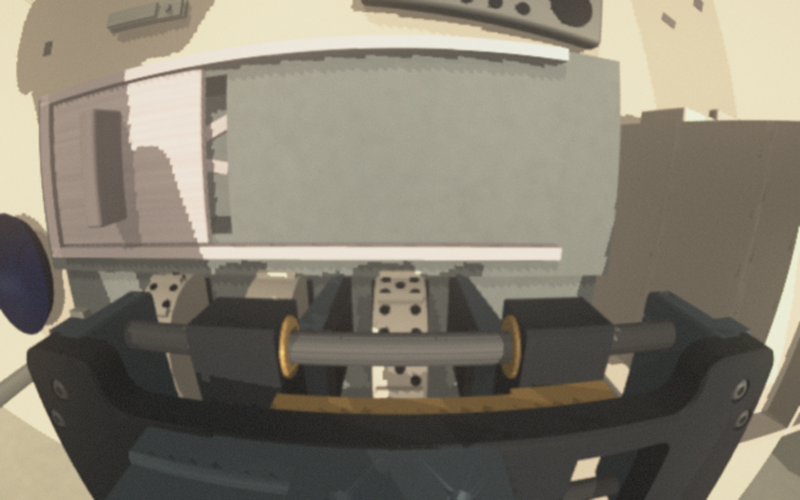

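View pics/top5.png

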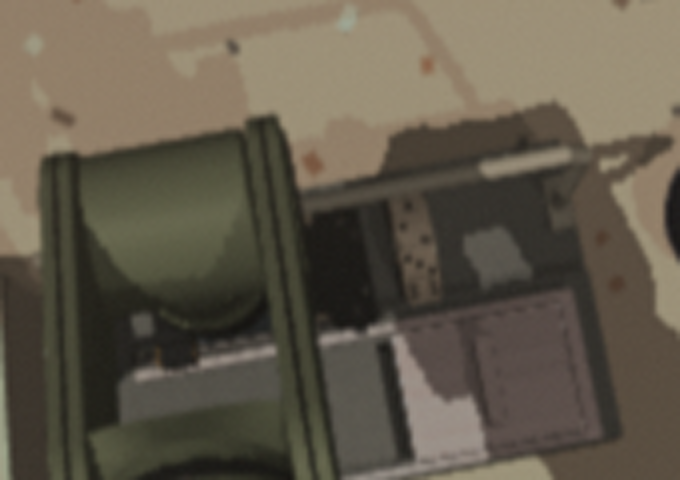

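Request:
play_rows([
  [-3,-0.6,-3,0,0.5],
  [0,0,-3,0,0.6],
  [0,0,0,0,0.7],
  [0,0,0,0,0.75],
], newtons=20)

```text
time_s: 10.38
ee_pos: [607.9, 120.7, 87.9]
ee_rot: [180.0, -0.0, -169.0]
force: [0.2, -0.4, -1.4]
gripper_width: 24.2
```

Run:
```python
from wheel import *
s=env.state();print(s['time_s'],Sf(P,s['ee_pos']),s['force'],s['torque'],s['gripper_width'])
```

```text
10.375 [20.24466189 62.28865545 87.89037863] [ 0.22040765 -0.42793018 -1.36942747] [ 0.10772659 -0.13526882 -0.07261637] 24.196447458016117
```

Request:
play_rows([
  [0,0,0,0,1],
  [0.6,0.1,4.5,0,1],
  [0.8,0.2,4.5,0,1],
  [1.1,0.2,4.5,0,1],
  [1.2,0.2,4.5,0,1],
  [1.2,0.2,4,0,1],
  [0,0,0,0,1],
], newtons=25)

```text
time_s: 11.25
ee_pos: [612.9, 121.7, 105.2]
ee_rot: [180.0, -0.1, -169.0]
force: [8.9, 1.8, -24.5]
gripper_width: 23.9
```

Run:
```python
from wheel import *
s=env.state();print(s['time_s'],Sf(P,s['ee_pos']),s['force'],s['torque'],s['gripper_width'])
np.save('pics/pose_w6.npy',np.r_[s['ee_pos'],s['ee_rot']])
save('wrist','wrist6.png',(220,190,420,340),4)
```

```text
11.25 [ 25.36617823  62.2764438  105.21954042] [  8.85787779   1.83478493 -24.53562985] [ 0.39501663 -1.44315297 -0.06021038] 23.909700773083287
```

View pics/wrist6.png

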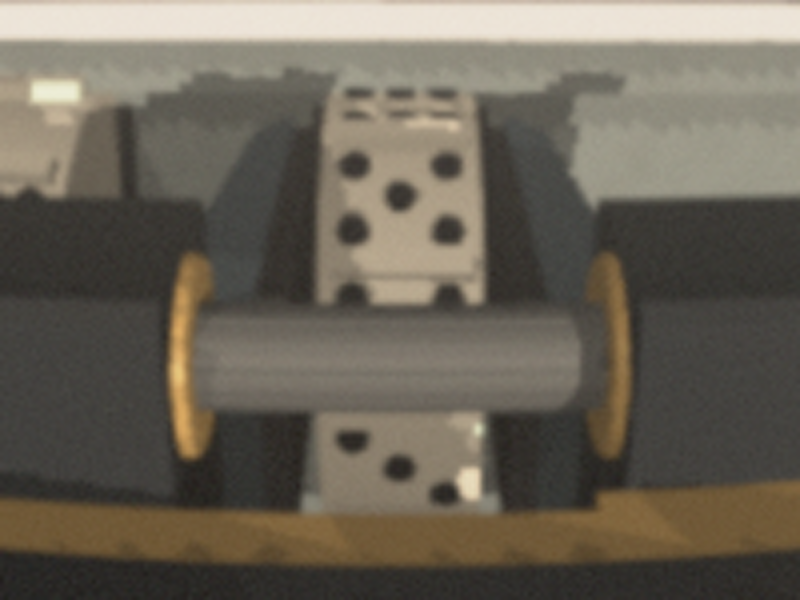

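Run:
```python
from wheel import *
pose=np.load('pics/pose_w6.npy')
V=lambda v:190+(v+.5)/4-.5
print(dot('L',V(197),5,pose),dot('L',V(466),3,pose),ridge('L',V(277),4,pose))
```

```text
1.2030467099282713 1.1950384673036016 1.2527048478359029
```

Request:
play_rows([
  [0,0,0,0,0.6],
  [0,0,0,0,0.6],
  [-2.5,-0.5,-11,0,0.6],
  [-2.4,-0.4,-11,0,0.6],
  [0,0,0,0,0.6],
  [0,0,0,0,1],
  [0,0,0,0,1],
  [0,0,0,0,1],
  [0.6,0.1,4.5,0,1],
  [0.8,0.2,4.5,0,1],
  [1.1,0.2,4.5,0,1],
  [1.2,0.2,4.5,0,1],
  [1.2,0.2,4,0,1],
  [0,0,0,0,1],
  [0,0,0,0,0.6],
  [0,0,0,0,0.6],
], newtons=25)

```text
time_s: 13.3
ee_pos: [612.0, 121.4, 107.2]
ee_rot: [180.0, -0.2, -169.0]
force: [6.9, 1.4, -16.3]
gripper_width: 36.2
```

```bash
cat > lk.py <<'E'
from wheel import *
import sys
n=sys.argv[1]
s=env.state();print(s['time_s'],Sf(P,s['ee_pos']),s['force'],s['torque'],s['gripper_width'])
np.save('pics/pose_w%s.npy'%n,np.r_[s['ee_pos'],s['ee_rot']])
save('wrist','wrist%s.png'%n,(220,190,420,340),4)
E
python3 lk.py 7
```

```text
13.3 [ 24.44263902  62.18372004 107.19172156] [  6.89915149   1.43162934 -16.27774203] [ 0.11856675 -0.04732372 -0.00644519] 36.18790386093488
```

View pics/wrist7.png

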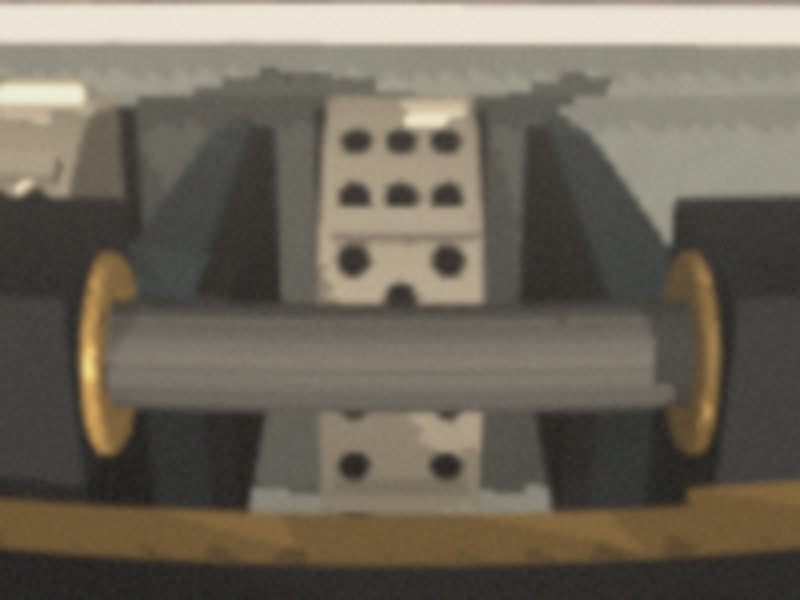

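Run:
```python
from wheel import *
s=env.state();print(s['ee_pos'],s['force'],s['gripper_width'])
pose=np.load('pics/pose_w7.npy')
V=lambda v:190+(v+.5)/4-.5
print(dot('L',V(168),6,pose),ridge('L',V(237),5,pose),dot('L',V(298),5,pose))
```

```text
[611.99584746 121.43215214 107.20224952] [  7.06297047   1.24466317 -17.25751243] 36.68922497080629
1.592686905009036 1.636992015595939 1.5834389868608452
```

Request:
play_rows([
  [-1,-0.2,-8,0,0.6],
  [-3.9,-0.7,-14,0,0.6],
  [0,0,0,0,0.6],
  [0,0,0,0,1],
  [0,0,0,0,1],
  [0,0,0,0,1],
  [0.6,0.1,4.5,0,1],
  [0.8,0.2,4.5,0,1],
  [1.1,0.2,3.5,0,1],
  [0,0,0,0,1],
  [0,0,0,0,1],
], newtons=25)

```text
time_s: 14.72
ee_pos: [610.2, 121.2, 96.4]
ee_rot: [180.0, -0.2, -169.0]
force: [7.6, 1.0, -20.8]
gripper_width: 23.8
```

```bash
python3 lk.py 8
```

```text
14.725 [22.65761875 62.3022991  96.41307259] [  7.64058744   1.02318551 -20.84800093] [ 0.28614065 -1.16898393 -0.06203584] 23.848770966750468
```

View pics/wrist8.png

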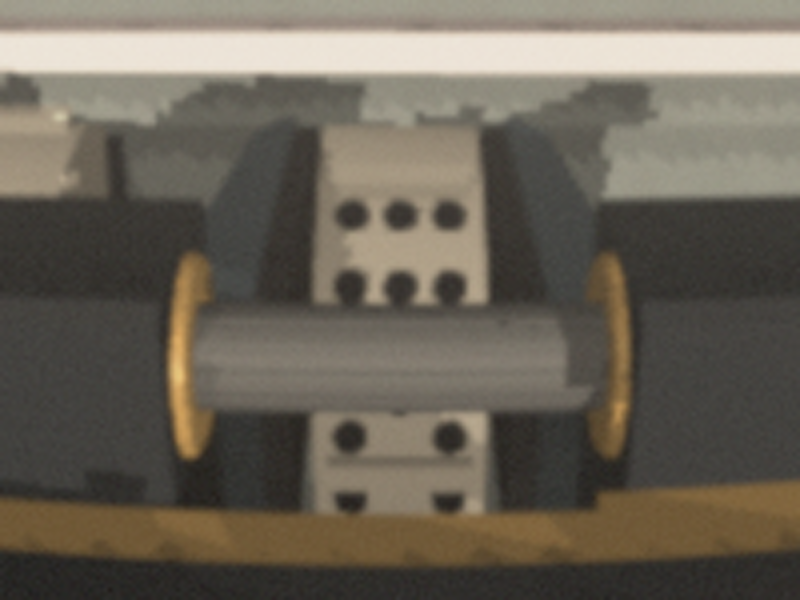

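Request:
play_rows([
  [0,0,0,0,0.6],
  [0,0,0,0,0.6],
], newtons=25)

```text
time_s: 15.02
ee_pos: [610.7, 121.3, 101.2]
ee_rot: [180.0, 0.0, -169.0]
force: [0.6, -0.6, 0.3]
gripper_width: 36.2
```

Run:
```python
from wheel import *
s=env.state();print(Sf(P,s['ee_pos']),s['force'],s['gripper_width'])
pose=np.load('pics/pose_w8.npy')
V=lambda v:190+(v+.5)/4-.5
print(dot('L',V(251),6,pose),ridge('L',V(462),4,pose),dot('L',V(438),5,pose))
```

```text
[ 23.07139843  62.29030009 101.18618294] [ 0.58280563 -0.60375515  0.30882394] 36.23261818287989
1.7754808868868317 1.7157725839430613 1.9110029957414176
```

Request:
play_rows([
  [-2.5,-0.5,-8,0,0.6],
  [0,0,-7,0,0.6],
  [0,0,0,0,1],
  [0,0,0,0,1],
  [0,0,0,0,1],
  [0.6,0.1,4.5,0,1],
  [0.6,0.1,4.5,0,1],
  [0.6,0.1,4.5,0,1],
  [0.6,0.1,3,0,1],
  [0,0,0,0,1],
  [0,0,0,0,1],
], newtons=25)

```text
time_s: 16.4
ee_pos: [610.7, 121.2, 98.2]
ee_rot: [180.0, -0.1, -169.0]
force: [8.4, 1.9, -22.0]
gripper_width: 23.7
```

```bash
python3 lk.py 9
```

```text
16.4 [23.12805749 62.26184433 98.15801138] [  8.44757935   1.86010462 -21.95773172] [ 0.38588996 -1.24009756 -0.0866643 ] 23.67087983464591
```

View pics/wrist9.png

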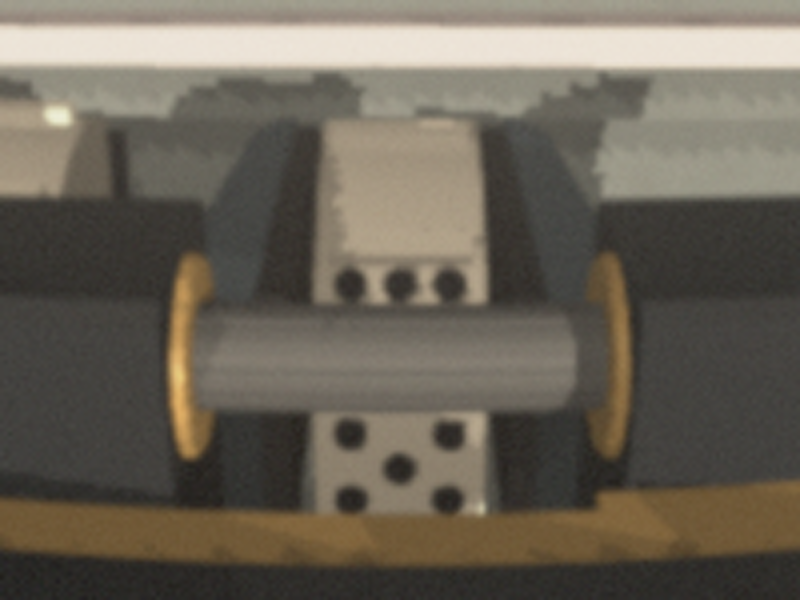

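Run:
```python
from wheel import *
pose=np.load('pics/pose_w9.npy')
V=lambda v:190+(v+.5)/4-.5
print(dot('L',V(467),5,pose),ridge('L',V(258),6,pose), ridge('L',V(258),6,pose,40))
# row of top point
for a in (-.3,0,.1): print(a,wproj(W(P,(50+40*np.sin(a),62,70+40*np.cos(a))),pose)[1])
```

```text
2.0636963844117715 2.112251225595077 2.0945474040158976
-0.3 288.72617902544414
0 308.179133126867
0.1 313.68681902759965
```

Request:
play_rows([
  [0,0,0,0,0.5],
  [0,0,0,0,0.5],
  [-7,-1.4,0,0,0.5],
  [-6.7,-1.3,10,0,0.5],
  [0,0,20,0,0.5],
  [0,0,0,0,0.5],
  [6,-30.4,0,0,0.5],
  [6,-30.4,0,0,0.5],
  [0,0,0,0,0.5],
], newtons=25)

```text
time_s: 17.58
ee_pos: [608.4, 56.0, 131.6]
ee_rot: [-180.0, -0.0, -169.1]
force: [-0.3, 0.1, -0.5]
gripper_width: 45.5
```

```bash
sed -i 's/(220,190,420,340),4/(180,170,460,340),2.85/' lk.py; python3 lk.py 10
```

```text
17.575 [  8.3184365   -1.33489762 131.62764646] [-0.28939912  0.09189113 -0.50294992] [ 0.14887751 -0.12758927 -0.01648803] 45.52956410857586
```

View pics/wrist10.png

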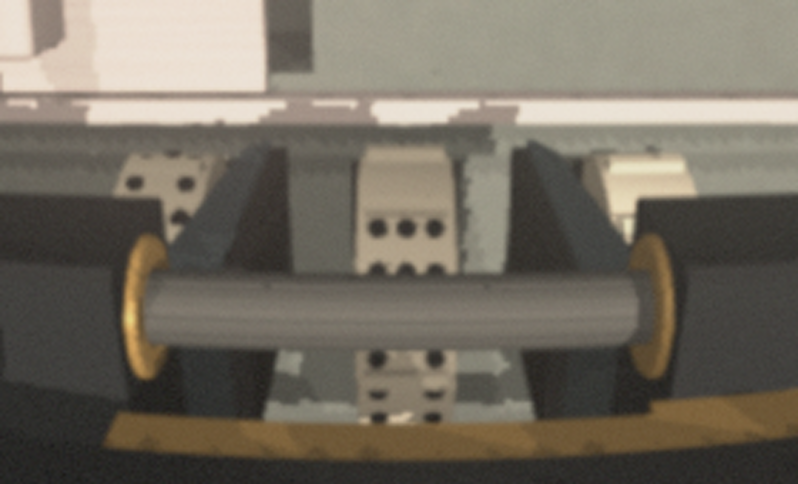

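Request:
play_rows([
  [0,1.3,-15,0,0.5],
  [0,0,-14.5,0,0.6],
  [7.5,1.5,0,0,0.6],
  [7.7,1.5,0,0,0.6],
  [0,0,0,0,1],
  [0,0,0,0,1],
  [0,0,0,0,1],
  [-1.2,-0.2,-4.5,0,1],
  [-1.1,-0.2,-4.5,0,1],
  [-0.9,-0.2,-4.5,0,1],
  [-0.7,-0.1,-4.5,0,1],
  [0,0,0,0,1],
  [0,0,0,0,1],
], newtons=25)

```text
time_s: 19.25
ee_pos: [620.1, 60.0, 88.8]
ee_rot: [-179.9, 0.1, -169.0]
force: [-6.2, -6.4, 20.3]
gripper_width: 23.8
```

```bash
python3 lk.py 11
```

```text
19.25 [20.54094331  0.34979699 88.83742622] [-6.18803856 -6.37172523 20.32450927] [-0.83935706  0.56471755 -0.23340953] 23.787582873215307
```

View pics/wrist11.png

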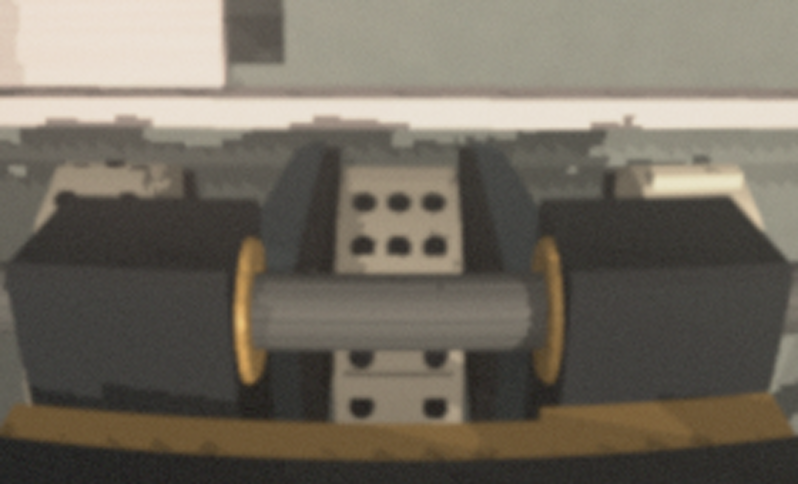

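Run:
```python
from wheel import *
pose=np.load('pics/pose_w11.npy')
V=lambda v:170+(v+.5)/2.85-.5
print(dot('M',V(224),6,pose),ridge('M',V(374),4,pose,40))
pose=np.load('pics/pose_w10.npy')
print(dot('M',V(249),6,pose))
```

```text
1.5640028317452017 1.5180494834575302
1.89654945971627
```

Request:
play_rows([
  [0,0,4,0,1],
  [0,0,0,0,0.6],
  [0.2,-1,0,0,0.6],
  [2,0.4,7,0,0.6],
  [1.9,0.3,7,0,0.6],
  [0,0,0,0,0.7],
  [0,0,0,0,1],
  [0,0,0,0,1],
  [-1.2,-0.2,-4.5,0,1],
  [-1.1,-0.2,-4.5,0,1],
  [-0.9,-0.2,-4.5,0,1],
  [-0.7,-0.1,-4.5,0,1],
  [0,0,0,0,1],
  [0,0,0,0,1],
], newtons=25)

```text
time_s: 21.05
ee_pos: [619.7, 59.9, 88.0]
ee_rot: [-180.0, 0.1, -169.0]
force: [-7.9, -2.6, 20.0]
gripper_width: 23.7
```

```bash
python3 lk.py 12
```

```text
21.05 [20.15462119  0.28599544 87.95759468] [-7.94680215 -2.57863634 20.01438826] [-0.13322994  0.85713964 -0.10668122] 23.733124434638952
```

View pics/wrist12.png

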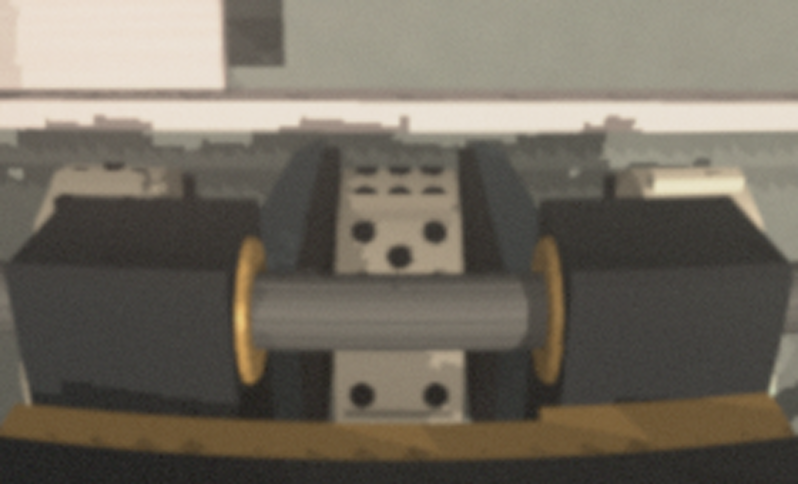

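```bash
cat > ang.py <<'E'
from wheel import *
import sys
def V(v): return 170+(v+.5)/2.85-.5
def run(n,w,ds,rs):
    pose=np.load('pics/pose_w%s.npy'%n)
    print(w,[round(dot(w,V(v),d,pose),3) for v,d in ds],[round(ridge(w,V(v),d,pose,41),3) for v,d in rs])
E
python3 - <<'E'
from ang import *
run(12,'M',[(257,5),(178,6)],[(410,3),(207,5)])
E
```

```text
Traceback (most recent call last):
  File "ang.py", line 6, in run
    print(w,[round(dot(w,V(v),d,pose),3) for v,d in ds],[round(ridge(w,V(v),d,pose,41),3) for v,d in rs])
                   ~~~^^^^^^^^^^^^^^^
  File "wheel.py", line 11, in dot
    return brentq(g,-1.1,0.8)+(d-1)*.5236
           ~~~~~~^^^^^^^^^^^^
ValueError: f(a) and f(b) must have different signs
```

```bash
sed -i 's/-1.1,0.8/-1.45,0.8/' wheel.py
python3 - <<'E'
from ang import *
run(12,'M',[(257,5),(178,6)],[(410,3),(207,5)])
E
```

```text
M [1.203, 1.187] [1.142, 1.194]
```

Request:
play_rows([
  [0,0,4,0,1],
  [0,0,0,0,0.6],
  [0.1,-0.5,0,0,0.6],
  [2,0.4,7,0,0.6],
  [1.9,0.3,7,0,0.6],
  [0,0,0,0,0.7],
  [0,0,0,0,1],
  [0,0,0,0,1],
  [-1.2,-0.2,-4.5,0,1],
  [-1.1,-0.2,-4.5,0,1],
  [-0.9,-0.2,-4.5,0,1],
  [-0.7,-0.1,-4.5,0,1],
  [0,0,0,0,1],
  [0,0,0,0,1],
], newtons=25)

```text
time_s: 22.85
ee_pos: [619.6, 59.8, 87.9]
ee_rot: [180.0, 0.0, -169.0]
force: [-8.2, 1.0, 19.7]
gripper_width: 23.9
```

```bash
python3 lk.py 13
```

```text
22.85 [20.07403247  0.2692777  87.93535951] [-8.23591595  1.03928767 19.65211175] [ 0.24584209  0.84084997 -0.06510106] 23.928166452473626
```

View pics/wrist13.png

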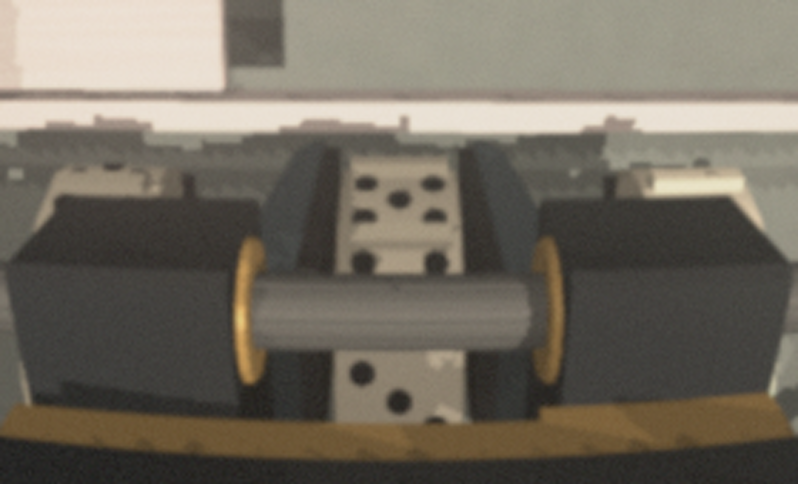

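Run:
```python
from ang import *
run(13,'M',[(199,5),(402,3)],[(242,4)])
```

```text
M [0.846, 0.848] [0.873]
```

Request:
play_rows([
  [0,0,4,0,1],
  [0,0,0,0,0.6],
  [0,0,0,0,0.6],
  [2,0.4,7,0,0.6],
  [1.9,0.3,7,0,0.6],
  [0,0,0,0,0.7],
  [0,0,0,0,1],
  [0,0,0,0,1],
  [-1.2,-0.2,-4.5,0,1],
  [-1.1,-0.2,-4.5,0,1],
  [-0.9,-0.2,-4.5,0,1],
  [-0.5,-0.1,-3.3,0,1],
  [0,0,0,0,1],
  [0,0,0,0,1],
], newtons=25)

```text
time_s: 24.65
ee_pos: [619.9, 59.9, 89.3]
ee_rot: [180.0, 0.0, -169.0]
force: [-8.2, 0.1, 19.9]
gripper_width: 23.9
```

```bash
python3 lk.py 14
```

```text
24.65 [20.28662801  0.25675264 89.27935555] [-8.23543459  0.14289098 19.91354471] [ 0.24584724  0.90529129 -0.0632248 ] 23.860676421198832
```

View pics/wrist14.png

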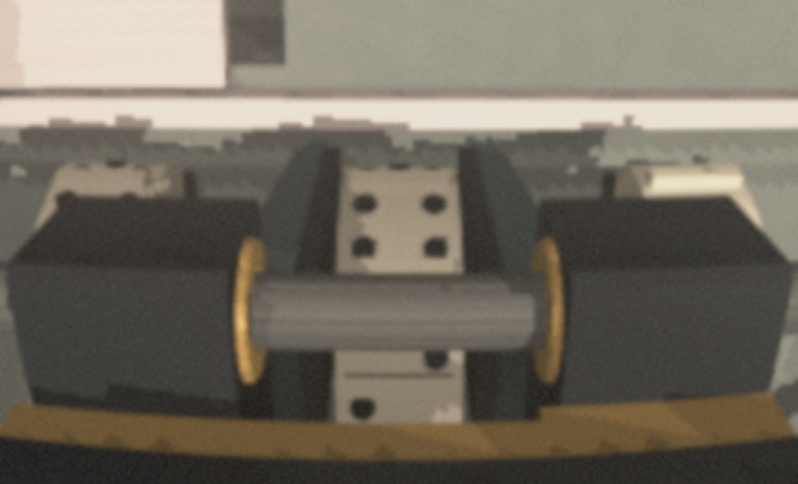

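Run:
```python
from ang import *
run(14,'M',[(225,4)],[(376,2)])
```

```text
M [0.521] [0.475]
```

Request:
play_rows([
  [0,0,4,0,1],
  [0,0,0,0,0.5],
  [0,0,0,0,0.5],
  [-5.4,-1.1,8,0,0.5],
  [-5.4,-1,10,0,0.5],
  [0,0,24,0,0.5],
  [0,0,0,0,0.5],
  [6,-30.4,0,0,0.5],
  [6,-30.4,0,0,0.5],
  [0,0,0,0,0.5],
], newtons=25)

```text
time_s: 25.95
ee_pos: [621.4, -4.8, 131.0]
ee_rot: [180.0, -0.1, -169.1]
force: [0.1, 0.4, -0.5]
gripper_width: 45.7
```

```bash
python3 lk.py 15
```

```text
25.95 [  9.34454471 -63.49444491 130.99607544] [ 0.05217625  0.43315214 -0.54103167] [ 0.07037097 -0.17520218  0.00989503] 45.745439703210195
```

View pics/wrist15.png

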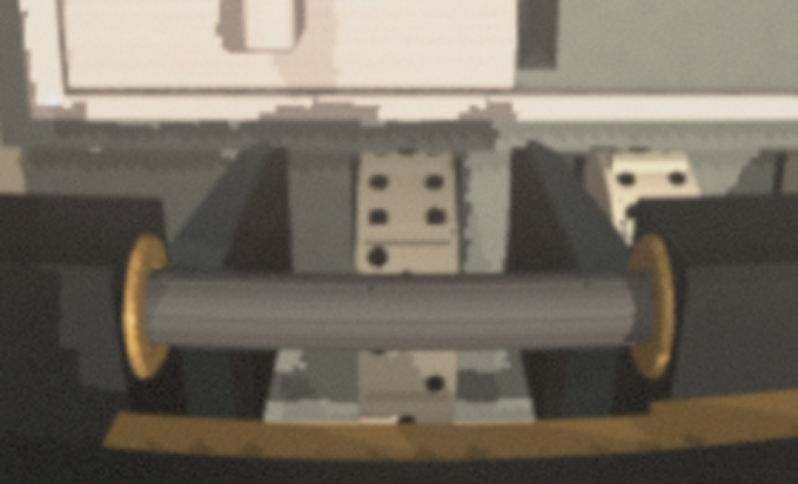

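Run:
```python
from ang import *
run(15,'R',[(198,4)],[(242,3)])
run(15,'M',[],[])
```

```text
R [0.525] [0.57]
M [] []
```

Request:
play_rows([
  [-0.3,1.7,-15,0,0.5],
  [0,0,-15,0,0.6],
  [5.3,1,0,0,0.6],
  [5.2,1,0,0,0.6],
  [0,0,-7,0,0.6],
  [0,0,-6.5,0,0.7],
  [0,0,0,0,1],
  [0,0,0,0,1],
  [0,0,0,0,1],
  [0.6,0.1,4.5,0,1],
  [0.8,0.2,4.5,0,1],
  [0.8,0.2,4.5,0,1],
  [0.7,0.1,3,0,1],
  [0,0,0,0,1],
  [0,0,0,0,1],
], newtons=25)

```text
time_s: 27.88
ee_pos: [634.9, -0.3, 100.0]
ee_rot: [-179.9, -0.1, -169.0]
force: [9.2, -4.7, -23.2]
gripper_width: 23.7
```

```bash
python3 lk.py 16
```

```text
27.875 [ 23.47267081 -61.63050455 100.04527653] [  9.23677527  -4.72910746 -23.24746377] [-0.59514616 -1.36862543 -0.07643729] 23.653305127026613
```

View pics/wrist16.png

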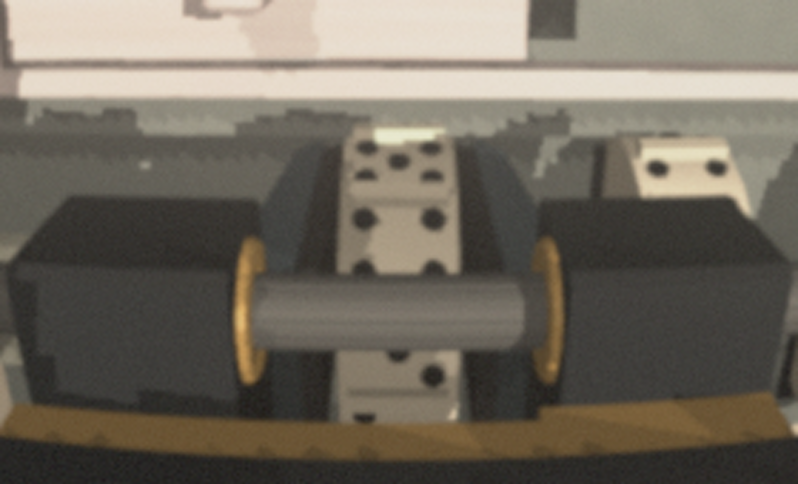

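Run:
```python
from ang import *
run(16,'R',[(162,5),(244,4)],[(392,2),(199,4)])
```

```text
R [0.842, 0.832] [0.792, 0.86]
```

Request:
play_rows([
  [0,0,-4,0,1],
  [0,0,0,0,0.6],
  [0,-0.6,0,0,0.6],
  [-1.5,-0.3,-7,0,0.6],
  [-1.4,-0.3,-7,0,0.6],
  [0,0,0,0,0.7],
  [0,0,0,0,1],
  [0,0,0,0,1],
  [0.6,0.1,4.5,0,1],
  [0.8,0.2,4.5,0,1],
  [0.8,0.2,4.5,0,1],
  [0.7,0.1,5,0,1],
  [0,0,0,0,1],
  [0,0,0,0,1],
], newtons=25)

```text
time_s: 29.68
ee_pos: [635.5, -0.1, 101.2]
ee_rot: [-180.0, -0.0, -169.0]
force: [10.1, -3.4, -22.3]
gripper_width: 23.7
```

```bash
python3 lk.py 17
```

```text
29.675 [ 24.11305157 -61.63435556 101.16898967] [ 10.13212642  -3.35645299 -22.26025765] [-0.52647681 -1.41011272 -0.1203689 ] 23.691578217244803
```

View pics/wrist17.png

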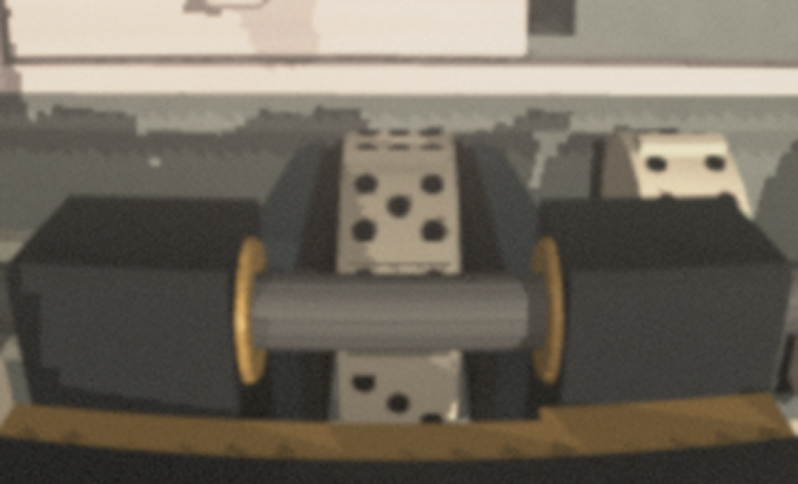

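Run:
```python
from ang import *
run(17,'R',[(206,5),(404,3)],[(267,4)])
```

```text
R [1.177, 1.189] [1.24]
```

Request:
play_rows([
  [0,0,-4,0,1],
  [0,0,0,0,0.6],
  [0,-0.6,0,0,0.6],
  [-1.5,-0.3,-7.5,0,0.6],
  [-1.4,-0.3,-7.5,0,0.6],
  [0,0,0,0,0.7],
  [0,0,0,0,1],
  [0,0,0,0,1],
  [0.6,0.1,4.5,0,1],
  [0.8,0.2,5,0,1],
  [0.8,0.2,5,0,1],
  [0.7,0.1,5,0,1],
  [0,0,0,0,1],
  [0,0,0,0,1],
], newtons=25)

```text
time_s: 31.48
ee_pos: [635.5, -0.2, 101.8]
ee_rot: [180.0, -0.0, -169.0]
force: [9.9, -1.7, -22.5]
gripper_width: 23.6
```

```bash
python3 lk.py 18
```

```text
31.475 [ 24.0912939  -61.68550904 101.76397403] [  9.94882212  -1.71691728 -22.48495146] [-0.06582358 -1.48075733 -0.09164838] 23.60619169263904
```

View pics/wrist18.png

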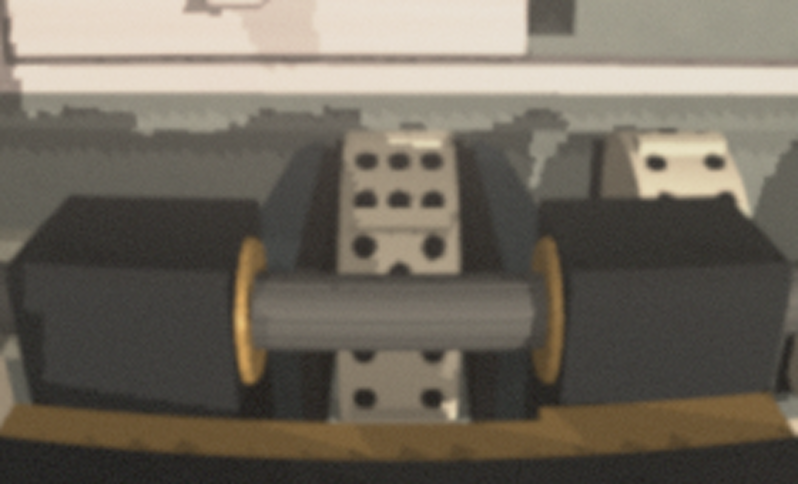

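Run:
```python
from ang import *
run(18,'R',[(180,6),(272,5),(377,4)],[(229,5)])
```

```text
R [1.545, 1.529, 1.549] [1.582]
```

Request:
play_rows([
  [0,0,-4,0,1],
  [0,0,0,0,0.5],
  [0,0,0,0,0.5],
  [-6.5,-1.3,0,0,0.5],
  [-6.5,-1.3,8,0,0.5],
  [0,0,22,0,0.5],
  [-8.5,11,50,0,0.5],
  [-8.5,11,50,0,0.3],
  [-8.5,11,50,0,0.1],
  [-8.5,11,50,0,0],
  [-8.5,11,50,0,0],
  [0,0,0,0,0],
  [0,0,0,0,0],
  [0,0,0,0,0],
], newtons=25)

```text
time_s: 33.28
ee_pos: [578.6, 52.0, 379.9]
ee_rot: [180.0, -0.2, -169.0]
force: [0.5, -0.9, -0.3]
gripper_width: 91.1
```

```bash
sed -i 's/(180,170,460,340),2.85/(205,105,445,265),3.3/' lk.py; python3 lk.py 19
python3 - <<'E'
from h import *
crop('wrist','wrist19w.png',(255,175,385,245),6)
E
```

```text
33.275 [-21.70914253   0.46566848 379.90388047] [ 0.48843664 -0.88619152 -0.26492075] [ 0.11822545 -0.1327143  -0.00763646] 91.10860366768873
```

View pics/wrist19.png

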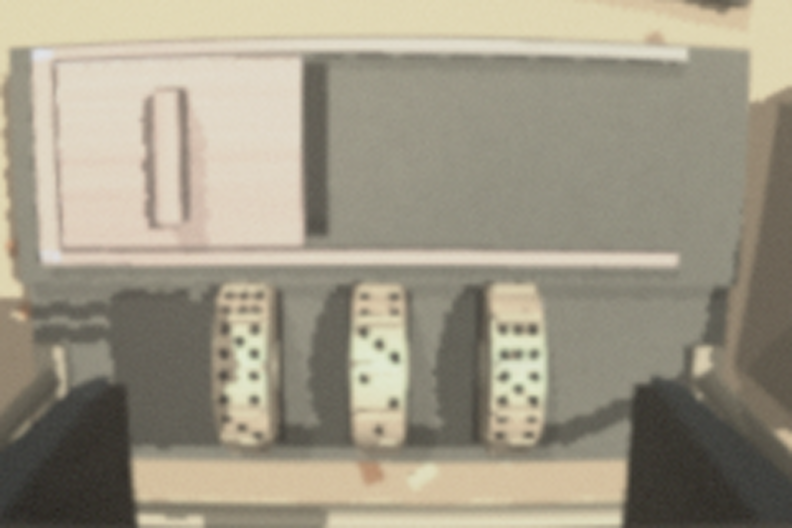

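View pics/wrist19w.png

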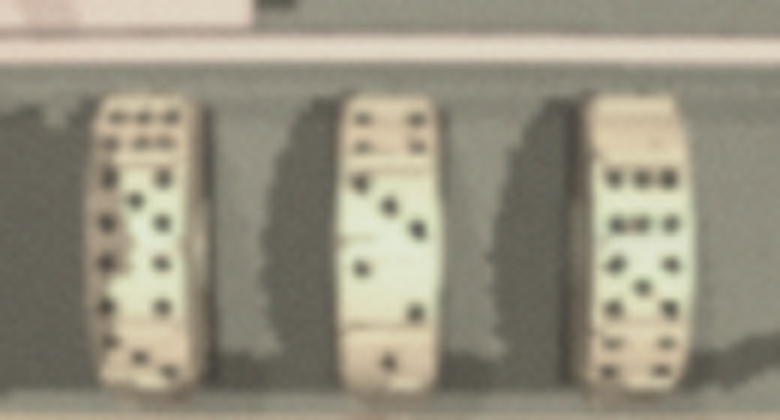

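Run:
```python
from wheel import *
pose=np.load('pics/pose_w19.npy')
V=lambda v:175+(v+.5)/6-.5
print('R',[round(dot('R',V(v),d,pose),3) for v,d in((200,5),(285,4),(130,6),(357,3))])
print('M',[round(dot('M',V(v),d,pose),3) for v,d in((206,3),(290,2),(133,4),(362,1))])
print('L',[round(dot('L',V(v),d,pose),3) for v,d in((201,6),(287,5),(357,4))])
C=lambda u,v:np.array([205+(u+.5)/3.3-.5,105+(v+.5)/3.3-.5])
print('plate edge',Sf(P,wray_at(*C(303,150),pose,79.5)),'left',Sf(P,wray_at(*C(57,150),pose,79.5)))
from h import *
save('top','top19.png',(200,110,470,290),2.9)
```

```text
R [1.533, 1.534, 1.541, 1.545]
M [0.524, 0.515, 0.525, 0.538]
L [2.066, 2.073, 2.072]
plate edge [-53.16700701 -34.2993426   79.5       ] left [ -55.8126149  -149.10459585   79.5       ]
```

View pics/top19.png

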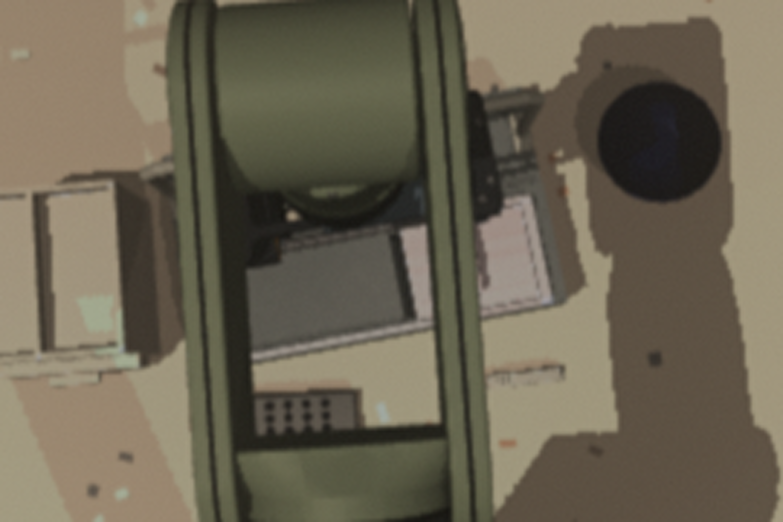

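Run:
```python
from h import *
print(env.job_done())
```

```text
the job is handed in; nothing more can be done
None
```

The hatch is shut and the wheels stand at 5-2-4, set left, then middle, then right. I handed the job in at about 33 s of the 69 allowed, and it reported no verdict.

- **Method:** I pushed the hatch shut by its tab until it met the stop at about 12 N. Then I gripped each wheel by its near edge and rolled it in short strokes, with the tool kept vertical.
- **Last wrist view, wheels:** left about 2.07 rad (target 2.094), middle about 0.52 (0.524) and right about 1.54 (1.571). All are well inside the 0.14 rad tolerance. Just before its own turn, the right wheel still read 0.525, the same as at the start. The middle wheel read 1.897 just before its turn, against about 1.90.
- **Last wrist view, hatch:** it looks flush with the frame, within about 1 mm of the shut position; camera calibration is only good to about 2 mm.
- **Dish, remote and clipper:** my path never went near them, and they show no sign of having moved. I did not re-measure their positions at the end, and the arm partly hid the remote in the last top view.
- **Robot at hand-in:** open and clear above the safe, touching nothing.
- **Unintended contacts:** while I was turning the left wheel, the gripper body appears to have pressed up against the carrying bar, with up to about 25 N of wrist force (the limit is 40 N). I shortened the later strokes to avoid that. A fingertip also rested briefly on the hatch track at about 12 N.

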